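# Shut the tagged gas valve in the titration bench box

### The job

The titrator's dry-gas line has to be isolated. With the fingertips, push the loose cover of the white valve box along its guides, never lifting it, until it is fully aside and the two valves are uncovered, then push the handle of the valve that carries the round metal tag round to fully shut, crosswise to its pipe. Leave the cover open and the other valve as it is set, and leave the glassware around the box standing where it is.

Things in the scene. Friction and masses are not known exactly. Their poses are not given: they have to be found in the camera images.
- valve_box: White open-topped gas valve box fixed to the bench, 512 mm along its own y, 182 mm along its x, walls 6 mm, rim 112 mm above the bench. Origin: centre of its underside, z up. The -y half is closed by a fixed deck, the +y half is the valve bay. Long walls guide the cover along y; end walls (inner faces y = -250 and +250 mm) stop it. Outside pipe stubs at the back and -y end stay below 55 mm.
- valve_bay (a point): Middle of the valve bay at ledge height: box frame x 0, y +125, z 98 mm. The opening spans x -73 to +73, y 0 to 250 mm between two ledges 98 mm up that carry the cover. In it only levers and stems reach above 72 mm; pipe tops lie at 46 mm.
- fixed_deck (a point): Middle of the fixed deck's top: box frame x 0, y -125, z 95 mm. The deck spans y -250 to 0 mm; the opened cover lies over it.
- cover: Loose grey panel, 0.3 to 0.6 kg, 166 mm (x) by 246 mm (y) by 6 mm, resting on the ledges by its own weight, 2 mm side play; slides along the box's y with about 1 to 5 N. Origin: centre of its underside, 98 mm above the bench. In the box frame it starts at y = +95 to +126 mm, over the valves, and is fully aside at y = -127 mm, against the end wall.
- cover_pull (a point): Top middle of the cover's pull, 130 mm above the bench: an upright aluminium strip across the middle of the cover, 80 mm long (along the box's x), 5 mm thick (along y), 26 mm tall above the panel's top. A thin foot lies on its -y side; the +y side is plain.
- tagged_lever (a joint): Lever of the tagged valve, rad: 0 = open, along its pipe, pointing to the box's -x (robot side); grows as it swings towards the box's +y; 1.57 = shut, against its stop, crosswise, pointing to the box's +y. Starts at 0 to 0.2; stays where left; needs about 0.2 N m (4 to 5 N at 45 mm from the stem).
- tagged_stem (a point): On the vertical turning axis of the tagged lever, 85 mm above the bench (lever mid-height). Box frame x = +20 mm, y = 75 or 170 mm; the plain valve has the other place. The tag is a round flat metal disc, 40 mm across, under the nut on the stem, seen from above once the cover is aside; only this valve has one.
- tagged_tip (a point): Outer end of the tagged lever, 60 mm from the stem axis, 85 mm above the bench. Its black sleeve runs from 18 to 60 mm out from the axis, 14 mm wide, 12 mm tall (79 to 91 mm above the bench).
- plain_lever (a joint): Angle of the other valve's lever, same valve and same meaning but without a tag; starts between 0 and 0.2 and must be left there.
- plain_tip (a point): Outer end of the plain valve's lever, same size as the tagged one.
- clear_bottle: Clear glass bottle with teal cap, 86 mm across, 165 mm tall, standing on the bench 90 to 190 mm beyond one end of the box (either end; the amber bottle is at the other). Origin: centre of its underside.
- amber_bottle: Amber glass bottle with teal cap, 72 mm across, 150 mm tall, on the bench 90 to 190 mm beyond the box's other end. Origin: centre of its underside.
- beaker: Glass beaker, 60 mm across, 75 mm tall, on the bench in front (-x) of the box. Origin: centre of its underside.
- sample_jar: Small glass jar with white cap, 40 mm across, 55 mm tall, on the bench in front (-x) of the box. Origin: centre of its underside.

How it is judged:
By the outcome, as a careful person would: the job done as asked, in the order asked, and still so for the second after the job is handed in, with the robot touching nothing.
It also fails if it takes over 51 s, if anything falls off the work surface, if the arm or the gripper's body presses on something with over 40 N, if the wrist force passes 120 N, or if a joint passes its speed limit or range.

### The arm

A 6-joint arm with a two-finger parallel gripper is mounted at the origin on the work surface. World frame = base frame: x ahead of the robot, y to its left, z up, the work surface at z = 0. Lengths are in mm, angles in rad, forces in N, time in s.
With the tool pointing down it reaches from about 150 to 775 mm from the base axis. Payload 6.1 kg.
Tool frame: the origin (TCP) lies at the very end of the fingers, on their centre line; the grasp point (between the pads) lies manip.pinch_z behind it (manip.pinch_z is the distance from the TCP to the grasp point, in mm); z points along the fingers, y is the direction in which the jaws open and shut (so a half turn about z gives the same grasp; the last joint's range is limited). The gripper opens to 85 mm and grips with 20 to 120 N. Pads are 22 mm wide; open, the fingers measure 114 mm over their backs; the gripper's body (76 mm by 85 mm) begins 54 mm behind the grasp point. The pads swing forward as they close: fully open they stand 13 mm farther back than shut.
Start: joints at [-1.32, 0.126, -0.04, 1.405, 0, 1.571], TCP at [130.288, -508.56, 209.095] pointing down, gripper open.
Joint ranges: [-2.72, 2.72], [-0.95, 1.95], [-1.27, 1.35], [-1.78, 2.02], [-1.46, 1.47], [-3.14, 3.14]. Speed limits (rad/s): [2.39, 2.39, 3.01, 3.14, 3.14, 3.14].

### API

Orientations are given as [roll, pitch, yaw] about the fixed x, y, z axes, in that order (R = Rz(yaw) Ry(pitch) Rx(roll)).
In Python, from plant import manip, vision, finish_job gives the robot as it stands.
- The arm moves only by the tool send_rows, never from a script. Its argument "targets" is a list that holds one entry, the list of rows, each a list of 7 numbers: the shift along the tool's x, y, z in mm, then the turn, a rotation vector about the tool's x, y, z in rad, then the opening, from 0 (shut) to 1 (fully open). A call has 1 to 10 rows; each row shifts and turns the pose as measured when the row begins, along the tool's axes as they then stand; what a row does not reach is not made up. A row lasts 1/8 s, in which the tool goes at most 62.5 mm and 10.7 degrees, less where a joint would pass 70% of its speed; a pose out of reach is approached as far as the arm can. A call is refused whole if a number of a shift passes 62.5 or a number of a turn 0.188, either way. A call with a gripper value outside its range is refused whole. The fingers move at their own pace and stop on an object; the grip force is fixed at half the most. Time passes only in rows, so rows that do not move let the fingers close. It gives the time, the measured TCP pose, the force and the opening at its end, in the units of the state.
- manip.sense(): the state, without advancing time (a new reading comes with each control period).
- vision.grab_frame(name): name is "scene" or "top" or "wrist"; returns (picture, depth): 480x640x3 uint8, blue, green, red; 480x640 float32, mm along the optical axis (not along the pixel's ray), 0 where there is no reading.
- vision.camera_model(name): a dict with "fx", "fy", "cx", "cy" (pixels), "rvec" (rotation vector, rad) and "tvec" (3), from world to camera coordinates, as OpenCV has them. Camera axes: x right, y down, z forward; pixel columns grow to the right and rows downward; lengths in mm; the calibration is good to about 2 mm. The wrist camera is an equidistant fisheye: a pixel r from the principal point sees the ray r / f radians off the axis. A picture is of the moment at which its call begins: read the wrist's pose just before it. camera_model takes no time and is no camera call; for the wrist camera it gives the pose at the moment of the call.
- finish_job(): hands the job in, once; it reports no verdict.
Trained networks look in the newest picture that a camera, given by its name, has taken for a name from the list of things; names that differ only in an ending like _2 or _b are one class to them, and where a whole thing is asked for, a point or a joint stands for the part that bears it (a point fixed in the world has none). Each returns a list of dicts, best first, with "conf" (0 to 1); they miss things now and then, are a little off and sometimes report something else, mostly with a low value. They report only what shows in the picture. A call takes as long as a camera call.
- vision.regions_of(camera, thing): "region" (480x640 bool, what is visible of it).
- vision.spot_point(camera, thing): "centre" ([x, y, z] in mm, in world coordinates, good to about 4 mm: a listed point, or the origin of a listed thing).
The state is a dict: "time": time; "joint_positions": joint angles; "dq": joint speeds; "effort": joint torques, N m; "ee_pos": TCP position; "tool_rot": TCP orientation; "contact_force": force on the tool from outside, world axes, zero at the start; "moment": the same for the moment, N m; "gripper_width": opening from 0.0 (shut) to 1.0 (fully open).
Only numpy, scipy, OpenCV 4.12 (cv2) and the standard library are available. Lean on these libraries where they do the work, as an engineer would, in place of code of your own. Each camera call takes 0.05 s, during which the arm holds its last target. There are 200 camera calls.

## Working session

There is one attempt and no reset: what is moved stays moved. The work goes in short steps, Python scripts to look and compute and a tool call to move; the robot and the scene stay as the last step left them, time stands still between calls to the robot, and variables do not carry over. Pictures are saved under pics/ and viewed, about 8 in all and at most 12, crops included, and the job is handed in when it is done.

Besides the shell and the picture viewer there is one more tool, called as name(argument=value, ...), one argument or row to a line, values as JSON. send_rows: Moves the arm, as the interface text tells. Its arguments: {"type":"object","properties":{"targets":{"type":"array"}},"required":["targets"]}

```bash
mkdir -p pics; ls; cat > h.py <<'E'
import numpy as np, cv2
from plant import manip, vision, finish_job
from scipy.spatial.transform import Rotation as R
def cam(n):
    m=vision.camera_model(n); return m,R.from_rotvec(np.ravel(m["rvec"])).as_matrix(),np.ravel(m["tvec"])
def world(n,mask,d,c=None):
    m,Rm,t=c or cam(n); v,u=np.nonzero(mask&(d>0)); z=d[v,u]
    p=np.c_[(u-m["cx"])/m["fx"]*z,(v-m["cy"])/m["fy"]*z,z]
    return (p-t)@Rm
E
python3 - <<'E'
from h import *
s=manip.sense(); print({k:np.round(v,3) for k,v in s.items()}, manip.pinch_z)
ims=[]
for n in ("top","scene"):
    im,d=vision.grab_frame(n); cv2.imwrite(f"pics/{n}0.png",im)
    for th in ("valve_box","cover","cover_pull","valve_bay","fixed_deck","clear_bottle","amber_bottle","beaker","sample_jar"):
        r=vision.spot_point(n,th); print(n,th,[(np.round(x["centre"]).tolist(),round(x["conf"],2)) for x in r[:2]])
    ims.append(im)
cv2.imwrite("pics/both0.png",cv2.resize(np.vstack(ims),(400*1,600)) )
E
```

```text
pics
{'time': np.float64(0.0), 'joint_positions': array([-1.32 ,  0.126, -0.041,  1.405, -0.   ,  1.571]), 'dq': array([ 0.   ,  0.001, -0.001, -0.   , -0.001, -0.001]), 'effort': array([ 0.0000e+00, -4.3591e+01,  3.5292e+01,  1.7000e-02,  0.0000e+00,
        0.0000e+00]), 'ee_pos': array([ 130.163, -508.144,  208.324]), 'tool_rot': array([-3.14 ,  0.   ,  0.251]), 'contact_force': array([0.095, 0.785, 0.212]), 'moment': array([0.009, 0.006, 0.009]), 'gripper_width': np.float64(1.004)} 18.700000000000003
top valve_box [([554.0, -50.0, 4.0], 0.72)]
top cover [([542.0, 59.0, 96.0], 0.68)]
top cover_pull [([541.0, 55.0, 128.0], 0.77)]
top valve_bay []
top fixed_deck [([573.0, -181.0, 99.0], 0.73)]
top clear_bottle [([675.0, -470.0, -1.0], 0.77), ([572.0, -180.0, 100.0], 0.41)]
top amber_bottle [([470.0, 287.0, -0.0], 0.71)]
top beaker [([369.0, 105.0, 4.0], 0.48)]
top sample_jar [([370.0, 108.0, 4.0], 0.48)]
scene valve_box [([560.0, -56.0, 1.0], 0.62), ([538.0, 60.0, 97.0], 0.41)]
scene cover [([542.0, 61.0, 97.0], 0.62)]
scene cover_pull [([541.0, 58.0, 130.0], 0.59)]
scene valve_bay []
scene fixed_deck [([576.0, -179.0, 95.0], 0.68)]
scene clear_bottle [([675.0, -476.0, 2.0], 0.77), ([540.0, 62.0, 97.0], 0.3)]
scene amber_bottle [([468.0, 290.0, 0.0], 0.74)]
scene beaker [([426.0, -265.0, -1.0], 0.55)]
scene sample_jar [([377.0, 110.0, 1.0], 0.64)]
```

```bash
python3 - <<'E'
from h import *
im,d=vision.grab_frame("top")
for th in("cover","fixed_deck","valve_box"):
    r=vision.regions_of("top",th)[0]["region"]
    p=world("top",r,d); z=np.median(p[:,2]); 
    q=p[abs(p[:,2]-z)<4]; rect=cv2.minAreaRect(q[:,:2].astype(np.float32)); print(th,z,len(p),rect)
m=np.ones(d.shape,bool); p=world("top",m,d)
q=p[(p[:,2]>109)&(p[:,2]<116)&(abs(p[:,1]+55)<320)&(p[:,0]>350)&(p[:,0]<700)]; print("rim",len(q),cv2.minAreaRect(q[:,:2].astype(np.float32)))
q=p[(p[:,2]>122)&(p[:,2]<134)&(np.hypot(p[:,0]-541,p[:,1]-57)<60)]; print("pull",len(q),q.mean(0),cv2.minAreaRect(q[:,:2].astype(np.float32)))
E
```

```text
cover 103.94593048128579 8136 ((541.0877075195312, 58.768211364746094), (168.75930786132812, 246.31956481933594), 8.381244659423828)
fixed_deck 95.09172678707678 12389 ((554.3367309570312, -55.369384765625), (178.0758514404297, 505.0657958984375), 8.24736213684082)
valve_box 95.08388692250435 12497 ((554.3367309570312, -55.369384765625), (178.0758514404297, 505.0657958984375), 8.24736213684082)
rim 1628 ((551.3643188476562, -18.788330078125), (182.55303955078125, 585.3341064453125), 8.241193771362305)
pull 84 [539.34390444  58.38840051 129.50014991] ((539.8796997070312, 58.460609436035156), (80.00504302978516, 5.116384029388428), 8.406376838684082)
```

View pics/top0.png

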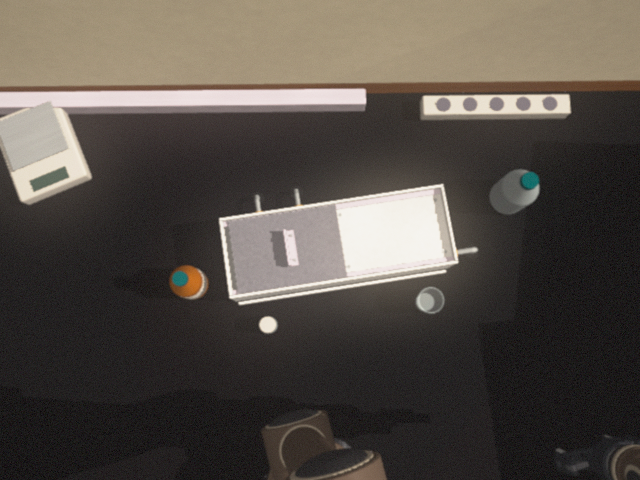

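The top view shows the box in the centre, with the cover and its pull at about (290, 247) and the white deck on the right. The amber bottle is at (188, 282), the clear bottle at (515, 190), the jar at (268, 325) and the beaker at (430, 300). The box yaw is about 0.145 rad and the cover sits at box y ≈ +115. I'll move to the +y side of the pull, staying high.

send_rows(
  targets=[
    [[35, -39, 0, 0, 0, 0.053, 0], [35, -39, 0, 0, 0, 0.053, 0], [35, -39, 0, 0, 0, 0, 0], [35, -39, 0, 0, 0, 0, 0], [35, -39, 0, 0, 0, 0, 0], [35, -39, 0, 0, 0, 0, 0], [35, -39, 0, 0, 0, 0, 0], [35, -39, 0, 0, 0, 0, 0], [35, -39, 0, 0, 0, 0, 0], [35, -39, 0, 0, 0, 0, 0]],
  ],
)

```text
time: 2.45
ee_pos: [422.5, -59.2, 209.9]
tool_rot: [3.138, -0.006, 0.133]
contact_force: [0.4, -0.3, 0.9]
gripper_width: -0.001
```

```bash
cat >> h.py <<'E'
O=np.array([556.7,-55.0]); yaw=0.145
ex=np.array([np.cos(yaw),np.sin(yaw)]); ey=np.array([-np.sin(yaw),np.cos(yaw)])
def box(p): d=np.asarray(p)[:2]-O; return np.round([d@ex,d@ey,p[2]],1)
def st():
    s=manip.sense(); F=s["contact_force"]; print("t",round(s["time"],2),"tcp box",box(s["ee_pos"]),"rot",np.round(s["tool_rot"],3),"F box",np.round([F[:2]@ex,F[:2]@ey,F[2]],1),"w",round(s["gripper_width"],2),"q",np.round(s["joint_positions"],2))
    return s
E
python3 -c "
from h import *
st()"
```

```text
t 2.45 tcp box [-133.3   15.3  209.9] rot [ 3.138 -0.006  0.133] F box [ 0.4 -0.4  0.9] w -0.0 q [-0.14 -0.07 -0.24  1.39 -0.    2.87]
```

The last joint would run past its range at this yaw, so I'll turn the tool a quarter turn the other way.

send_rows(
  targets=[
    [[0, 0, 0, 0, 0, -0.176, 0], [0, 0, 0, 0, 0, -0.176, 0], [0, 0, 0, 0, 0, -0.176, 0], [0, 0, 0, 0, 0, -0.176, 0], [0, 0, 0, 0, 0, -0.176, 0], [0, 0, 0, 0, 0, -0.176, 0], [0, 0, 0, 0, 0, -0.176, 0], [0, 0, 0, 0, 0, -0.176, 0], [0, 0, 0, 0, 0, -0.176, 0], [0, 0, 0, 0, 0, 0, 0]],
  ],
)

```text
time: 3.7
ee_pos: [424.5, -54.5, 210.0]
tool_rot: [3.135, 0.004, 1.777]
contact_force: [-0.5, 0.7, -0.4]
gripper_width: 0.001
```

```bash
python3 -c "
from h import *
st()"
```

```text
t 3.7 tcp box [-130.8   19.6  210. ] rot [3.135 0.004 1.777] F box [-0.3  0.8 -0.4] w 0.0 q [-0.13 -0.06 -0.23  1.39 -0.    1.24]
```

send_rows(
  targets=[
    [[0, 0, 0, 0, 0, 0.06, 0], [28, 27, 0, 0, 0, 0, 0], [28, 27, 0, 0, 0, 0, 0], [28, 27, 0, 0, 0, 0, 0], [28, 27, 0, 0, 0, 0, 0], [25, 23, 0, 0, 0, 0, 0], [0, 0, 0, 0, 0, 0, 0]],
  ],
)

```text
time: 4.58
ee_pos: [539.9, 102.8, 210.6]
tool_rot: [3.134, 0.004, 1.686]
contact_force: [-0.0, -0.0, 0.4]
gripper_width: 0.0
```

```bash
python3 -c "
from h import *
st()"
```

```text
t 4.58 tcp box [  6.2 158.5 210.6] rot [3.134 0.004 1.686] F box [-0.  -0.   0.4] w 0.0 q [ 0.19  0.17  0.01  1.41 -0.    1.65]
```

send_rows(
  targets=[
    [[0, -4, 20, 0, 0, -0.025, 0], [0, 0, 30, 0, 0, 0, 0], [0, 0, 25, 0, 0, 0, 0], [0, 0, 15, 0, 0, 0, 0], [0, 0, 6, 0, 0, 0, 0], [0, 0, 0, 0, 0, 0, 0]],
  ],
)

```text
time: 5.32
ee_pos: [535.7, 99.5, 113.4]
tool_rot: [3.132, 0.005, 1.698]
contact_force: [0.4, 0.3, 0.0]
gripper_width: -0.003
```

```bash
python3 - <<'E'
from h import *
st()
im,d=vision.grab_frame("scene"); cv2.imwrite("pics/s1.png",im)
E
```

```text
t 5.33 tcp box [  1.5 155.9 113.4] rot [3.132 0.005 1.698] F box [0.4 0.2 0. ] w -0.0 q [ 0.19  0.17 -0.2   1.19 -0.01  1.63]
```

View pics/s1.png

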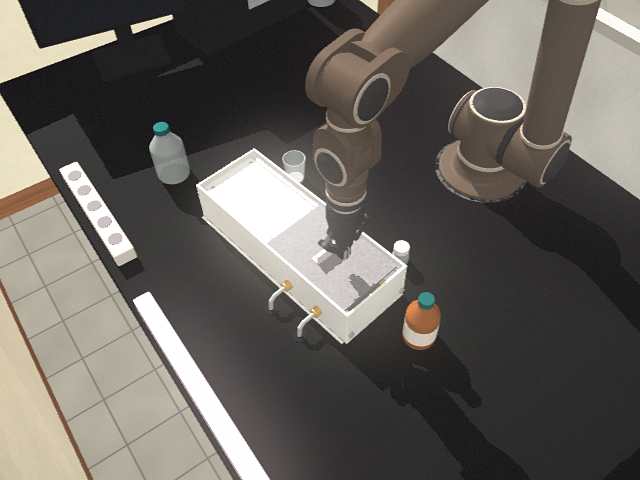

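The closed fingertips at about (340, 245) stand just on the +y side of the pull at (323, 257). Everything else is still in place. Pushing now.

send_rows(
  targets=[
    [[-10, 0, 0, 0, 0, -0.016, 0], [-12, 0, 0, 0, 0, 0, 0], [-12, 0, 0, 0, 0, 0, 0], [-12, 0, 0, 0, 0, 0, 0], [-14, 0, 0, 0, 0, 0, 0], [-14, 0, 0, 0, 0, 0, 0], [-14, 0, 0, 0, 0, 0, 0], [-14, 0, 0, 0, 0, 0, 0], [-14, 0, 0, 0, 0, 0, 0], [-14, 0, 0, 0, 0, 0, 0]],
  ],
)

```text
time: 6.62
ee_pos: [557.0, -38.3, 116.7]
tool_rot: [3.128, 0.006, 1.715]
contact_force: [0.5, 0.1, -0.6]
gripper_width: -0.003
```

```bash
python3 - <<'E'
from h import *
st()
im,d=vision.grab_frame("scene")
for th in("cover","cover_pull"):
  r=vision.spot_point("scene",th); print(th,[(box(x["centre"]),round(x["conf"],2)) for x in r[:2]])
E
```

```text
t 6.62 tcp box [  2.7  16.4 116.7] rot [3.128 0.006 1.715] F box [ 0.5  0.  -0.6] w -0.0 q [-0.07  0.19 -0.17  1.2  -0.    1.36]
cover [(array([1.00e-01, 1.18e+02, 9.93e+01]), 0.73)]
cover_pull [(array([ -3.5, 111.6, 128.6]), 0.67), (array([   4. , -126.1,   94.1]), 0.65)]
```

```bash
python3 - <<'E'
from h import *
im,d=vision.grab_frame("scene"); cv2.imwrite("pics/s2.png",cv2.resize(im[130:370,180:460],None,fx=2.4,fy=2.4))
E
```

```text
(no output)
```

View pics/s2.png

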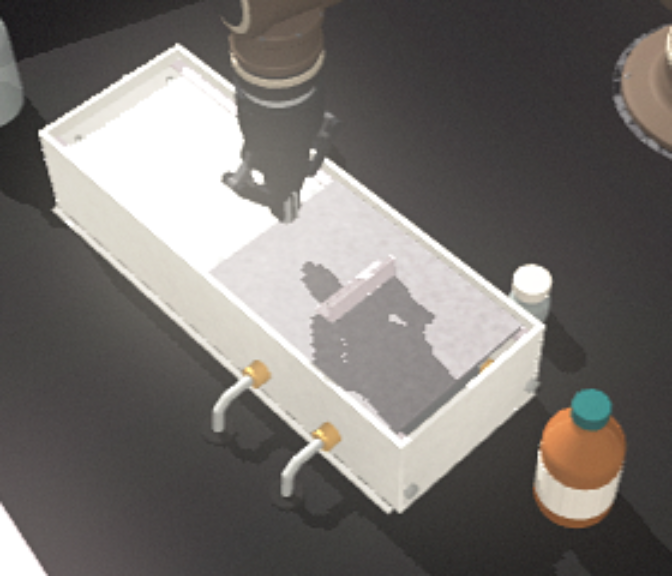

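```bash
python3 - <<'E'
from h import *
m,Rm,t=cam("scene")
def pr(w):
    p=Rm@np.array(w)+t; return np.round([m["fx"]*p[0]/p[2]+m["cx"],m["fy"]*p[1]/p[2]+m["cy"]],1)
def w(b): return [*(O+b[0]*ex+b[1]*ey),b[2]]
print("now",pr([557,-38.3,116.7]),"before",pr([535.7,99.5,113.4]),"pull",pr(w([0,115,130])), "box corner +x+y",pr(w([91,256,112])),pr(w([-91,-256,112])))
for z in (110,120,130,140,150,160): print(z,pr([557,-38.3,z]))
im,d=vision.grab_frame("wrist"); cv2.imwrite("pics/w1.png",im)
# depth-based: gripper points near the TCP from scene
im,d=vision.grab_frame("scene"); p=world("scene",np.ones(d.shape,bool),d)
im2,d2=vision.grab_frame("top"); p2=world("top",np.ones(d2.shape,bool),d2)
q=p[(np.hypot(p[:,0]-557,p[:,1]+38)<45)&(p[:,2]>106)&(p[:,2]<190)]
b=np.array([box(x) for x in q]); b=b[b[:,2].argsort()]; print(b[:25]); 
E
```

```text
now [298.3 226.5] before [342.5 262.9] pull [329.7 247. ] box corner +x+y [346.2 317.1] [253.  148.1]
110 [298.4 228.4]
120 [298.2 225.6]
130 [298.  222.7]
140 [297.8 219.8]
150 [297.6 216.9]
160 [297.3 214. ]
[[-17.6  26.2 106. ]
 [ 15.5  22.1 106. ]
 [ 29.3  40.6 106. ]
 [ 17.2  40.7 106.1]
 [ 32.8   1.1 106.1]
 [-33.8  42.1 106.1]
 [-18.4  18.7 106.1]
 [ -4.6  50.1 106.1]
 [ -2.6  -1.1 106.1]
 [ 18.2  51.6 106.1]
 [ 36.6  25.5 106.1]
 [ 11.9  57.9 106.1]
 [ 30.2  31.7 106.1]
 [-18.   22.5 106.1]
 [ 17.8   7.9 106.2]
 [  1.   16.3 106.2]
 [-14.4  39.6 106.2]
 [ -0.6  17.9 106.2]
 [ 16.   45.9 106.2]
 [ 15.7  42.3 106.2]
 [  3.1  38.6 106.3]
 [ 43.5   3.  106.3]
 [-15.5  28.5 106.3]
 [ 32.6  17.7 106.3]
 [ 14.4  27.6 106.3]]
```

View pics/w1.png

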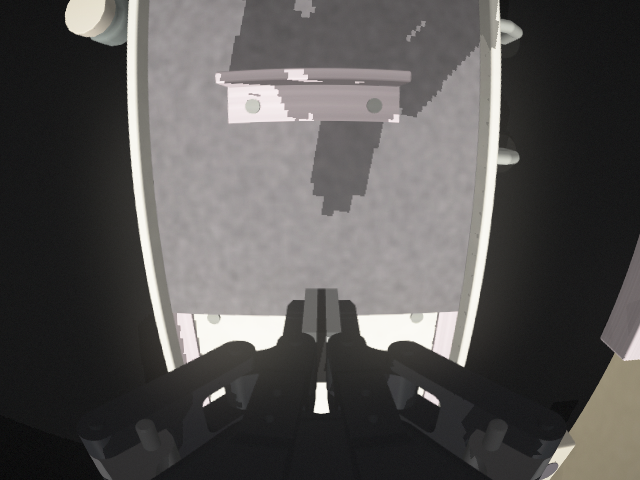

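The cover hasn't moved and the pull is still at about (330, 250). The fingertips look higher than the TCP reading says, so I'll measure their true height.

```bash
python3 - <<'E'
from h import *
st()
im,d=vision.grab_frame("scene"); 
sub=np.zeros(d.shape,bool); sub[205:232,288:312]=True
m,Rm,t=cam("scene")
v,u=np.nonzero(sub&(im.max(2)<110)); 
o=[]
for a,b in zip(v,u):
    k=np.zeros(d.shape,bool);k[a,b]=1;p=world("scene",k,d)
    if len(p): o.append([a,b,*box(p[0])])
o=np.array(o); g=o[(o[:,4]>112)&(abs(o[:,2])<40)&(abs(o[:,3]-16)<40)]; print(g[g[:,4].argsort()][:14])
# wrist fisheye with depth along axis
mw=vision.camera_model("wrist"); im,d=vision.grab_frame("wrist")
Rw=R.from_rotvec(np.ravel(mw["rvec"])).as_matrix(); tw=np.ravel(mw["tvec"])
def wp(u,v,z):
    x,y=(u-mw["cx"])/mw["fx"],(v-mw["cy"])/mw["fy"]; r=np.hypot(x,y); k=np.tan(r)/r if r else 1
    return (np.array([x*k*z,y*k*z,z])-tw)@Rw
for u,v in [(312,293),(321,293),(332,293),(312,305),(330,310),(321,280),(312,100),(320,72)]: print(u,v,d[v,u],box(wp(u,v,d[v,u])))
E
```

```text
t 6.97 tcp box [  2.7  17.9 116.7] rot [3.128 0.006 1.716] F box [ 0.1  0.4 -0.6] w 0.0 q [-0.06  0.19 -0.17  1.2  -0.    1.36]
[[209.  304.   -6.2  29.6 180.1]
 [206.  306.  -12.4  29.5 184.9]
 [206.  305.  -10.6  28.2 185.3]
 [207.  305.   -7.7  31.5 187. ]
 [208.  305.   -5.5  33.9 187.5]
 [205.  306.  -11.3  31.  190.3]
 [205.  305.   -8.7  30.7 192. ]]
312 293 149.73383 [ -1.6  27.9 146.5]
321 293 149.53137 [  2.1  28.  146.7]
332 293 149.5891 [  6.5  28.  146.7]
312 305 138.12122 [ -1.5  28.9 158.4]
330 310 135.41124 [  5.2  28.4 161.5]
321 280 194.09761 [  2.6  14.1 104.3]
312 100 163.15938 [ -1.5 105.1 107. ]
320 72 138.46173 [  2.  115.5 129.7]
```

The wrist depth puts the fingertip near z 143 to 146 while the TCP reads 117, so the fingers passed over the pull. I'll go back over it with some lift, then come down by measured tip height.

send_rows(
  targets=[
    [[0, 0, -15, 0, 0, 0, 0], [25, 0, 0, 0, 0, 0, 0], [25, 0, 0, 0, 0, 0, 0], [25, 0, 0, 0, 0, 0, 0], [25, 0, 0, 0, 0, 0, 0], [25, 0, 0, 0, 0, 0, 0], [13, 0, 8, 0, 0, 0, 0], [0, 0, 8, 0, 0, 0, 0], [0, 0, 0, 0, 0, 0, 0]],
  ],
)

```text
time: 8.2
ee_pos: [538.5, 104.8, 122.4]
tool_rot: [3.121, 0.006, 1.717]
contact_force: [0.9, 0.6, -0.4]
gripper_width: -0.0
```

```bash
cat >> h.py <<'E'
def wristpts():
    mw=vision.camera_model("wrist"); im,d=vision.grab_frame("wrist")
    Rw=R.from_rotvec(np.ravel(mw["rvec"])).as_matrix(); tw=np.ravel(mw["tvec"])
    v,u=np.mgrid[:480,:640]; x,y=(u-mw["cx"])/mw["fx"],(v-mw["cy"])/mw["fy"]; r=np.maximum(np.hypot(x,y),1e-9); k=np.tan(np.minimum(r,1.4))/r
    P=np.dstack([x*k*d,y*k*d,d]); W=(P-tw)@Rw
    q=W[...,:2]-O
    return im,d,np.dstack([q@ex,q@ey,W[...,2]])
E
python3 - <<'E'
from h import *
st()
im,d,B=wristpts()
for v in range(282,302,2): print(v,B[v,314].round(1),B[v,326].round(1))
im,d=vision.grab_frame("scene"); cv2.imwrite("pics/s3.png",cv2.resize(im[200:300,280:400],None,fx=6,fy=6,interpolation=cv2.INTER_NEAREST))
E
```

```text
t 8.2 tcp box [  5.1 160.7 122.4] rot [3.121 0.006 1.717] F box [ 1.   0.5 -0.4] w -0.0 q [ 0.2   0.17 -0.18  1.2  -0.01  1.62]
282 [  1.4 153.3 104.7] [  7.9 153.5 105.3]
284 [  1.4 152.2 104.9] [  7.9 152.3 105.4]
286 [  1.4 150.7 104.4] [  7.9 150.5 104.2]
288 [  1.3 171.  148.2] [  6.3 170.8 147.7]
290 [  1.3 171.1 150.2] [  6.2 171.5 151. ]
292 [  1.3 171.9 153.5] [  6.2 171.5 152.8]
294 [  1.3 171.3 154.1] [  6.1 171.1 153.8]
296 [  1.3 171.2 155.6] [  6.1 171.1 155.5]
298 [  1.3 171.6 158.1] [  6.  171.1 157.3]
300 [  1.3 171.6 159.8] [  5.9 171.6 159.9]
```

View pics/s3.png

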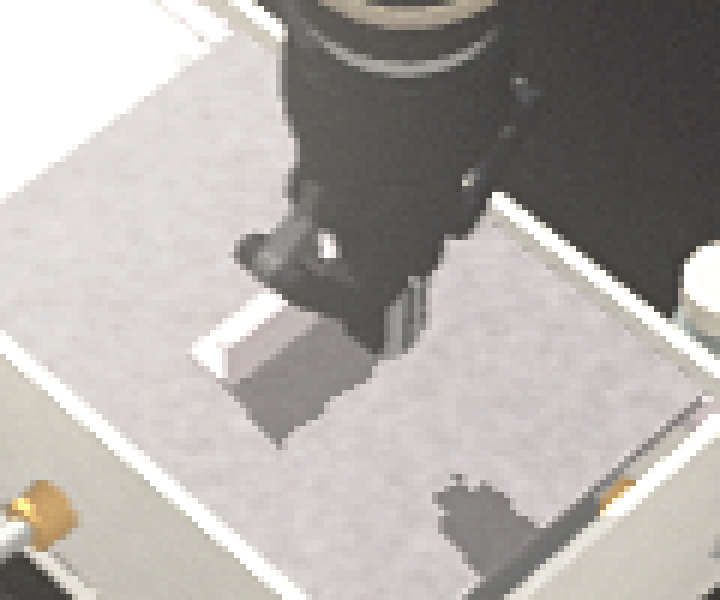

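send_rows(
  targets=[
    [[0, -4, 4, 0.02, 0.005, 0, 0], [0, 0, 6, 0, 0, 0, 0], [0, 0, 4, 0, 0, 0, 0], [0, 0, 0, 0, 0, 0, 0]],
  ],
)

```text
time: 8.8
ee_pos: [535.0, 102.5, 107.9]
tool_rot: [3.142, 0.001, 1.715]
contact_force: [0.2, -0.4, -0.4]
gripper_width: -0.001
```

```bash
python3 -c "
from h import *
st()
im,d,B=wristpts()
for v in range(284,300,2): print(v,B[v,314].round(1),B[v,326].round(1))"
```

```text
t 8.8 tcp box [  1.3 159.  107.9] rot [3.142e+00 1.000e-03 1.715e+00] F box [ 0.2 -0.4 -0.4] w -0.0 q [ 0.19  0.18 -0.2   1.19 -0.    1.62]
284 [ -2.4 157.5 105.2] [  3.5 157.4 104.9]
286 [ -2.5 156.1 104.6] [  3.6 155.4 103.2]
288 [ -1.9 168.4 132.2] [  3.1 169.3 134. ]
290 [ -1.8 169.1 135.5] [  3.1 170.1 137.5]
292 [ -1.8 169.3 137.7] [  3.1 169.5 138.2]
294 [ -1.7 169.4 139.8] [  3.1 168.9 138.7]
296 [ -1.7 169.6 141.9] [  3.  169.6 142. ]
298 [ -1.7 169.6 143.5] [  3.  169.2 142.8]
```

send_rows(
  targets=[
    [[0, 0, 3, 0, 0, 0, 0], [0, 0, 3, 0, 0, 0, 0], [0, 0, 3, 0, 0, 0, 0], [0, 0, 0, 0, 0, 0, 0]],
  ],
)

```text
time: 9.35
ee_pos: [535.2, 102.8, 98.8]
tool_rot: [3.141, 0.001, 1.715]
contact_force: [-0.7, 0.4, -0.1]
gripper_width: 0.002
```

```bash
python3 -c "
from h import *
st()
im,d,B=wristpts()
for v in range(284,292,2): print(v,B[v,314].round(1),B[v,326].round(1))"
```

```text
t 9.35 tcp box [  1.5 159.2  98.8] rot [3.141e+00 1.000e-03 1.715e+00] F box [-0.6  0.5 -0.1] w 0.0 q [ 0.19  0.18 -0.21  1.17 -0.    1.62]
284 [ -2.  161.9 104.9] [  3.6 161.2 103.5]
286 [ -2.1 160.  103.2] [  3.6 160.4 104. ]
288 [ -1.7 169.1 124.1] [  3.3 168.9 123.7]
290 [ -1.6 169.3 126.3] [  3.3 169.7 127.3]
```

The TCP reads 99, which is below the panel top at 104, and there's still no contact. So the real tip is about 23 mm above the reported TCP. I'll go lower with checks.

send_rows(
  targets=[
    [[0, 0, 4, 0, 0, 0, 0], [0, 0, 4, 0, 0, 0, 0], [0, 0, 2, 0, 0, 0, 0], [0, 0, 0, 0, 0, 0, 0]],
  ],
)

```text
time: 9.9
ee_pos: [535.3, 102.8, 88.2]
tool_rot: [3.14, 0.001, 1.715]
contact_force: [-0.5, 0.2, -0.9]
gripper_width: -0.003
```

```bash
python3 -c "
from h import *
st()
im,d,B=wristpts()
for v in range(280,292,2): print(v,B[v,314].round(1),B[v,326].round(1))"
```

```text
t 9.9 tcp box [  1.6 159.2  88.2] rot [3.140e+00 1.000e-03 1.715e+00] F box [-0.4  0.3 -0.9] w -0.0 q [ 0.19  0.19 -0.23  1.15 -0.    1.62]
280 [ -1.7 168.7 104.5] [  3.6 168.9 105.1]
282 [ -1.7 167.9 105.1] [  3.6 167.4 103.9]
284 [ -1.8 166.2 103.5] [  3.6 166.5 104.1]
286 [ -1.7 165.8 104.7] [  1.2 237.1 253.4]
288 [ -1.6 168.9 113. ] [  3.4 169.1 113.6]
290 [ -1.5 169.9 117. ] [  3.4 169.7 116.7]
```

The tip is now at about z 112, 8 mm above the panel and well below the top of the pull. Pushing again, with an early check.

send_rows(
  targets=[
    [[-11, 0, 0, 0, 0, 0, 0], [-11, 0, 0, 0, 0, 0, 0], [-11, 0, 0, 0, 0, 0, 0], [-11, 0, 0, 0, 0, 0, 0], [-11, 0, 0, 0, 0, 0, 0], [-11, 0, 0, 0, 0, 0, 0]],
  ],
)

```text
time: 10.7
ee_pos: [545.4, 34.7, 88.7]
tool_rot: [3.14, -0.003, 1.716]
contact_force: [-0.0, 4.1, 0.1]
gripper_width: -0.0
```

```bash
cat >> h.py <<'E'
def spots(c,*ths):
    vision.grab_frame(c)
    for th in ths: print(c,th,[(box(x["centre"]),round(x["conf"],2)) for x in vision.spot_point(c,th)[:2]])
E
python3 -c "
from h import *
st()
spots('scene','cover','cover_pull'); st()"
```

```text
t 10.7 tcp box [ 1.8 90.3 88.7] rot [ 3.140e+00 -3.000e-03  1.716e+00] F box [0.6 4.  0.1] w -0.0 q [ 0.06  0.19 -0.23  1.15  0.    1.49]
scene cover [(array([ 1.2, 79.9, 93.4]), 0.73)]
scene cover_pull [(array([ -0.3,  74.9, 128.4]), 0.76)]
t 10.85 tcp box [ 1.8 89.7 88.7] rot [ 3.140e+00 -1.000e-03  1.715e+00] F box [ 0.9 -0.1 -0.5] w 0.0 q [ 0.06  0.19 -0.23  1.15  0.    1.49]
```

send_rows(
  targets=[
    [[-10, 0, 0, 0, 0, 0, 0], [-15, 0, 0, 0, 0, 0, 0], [-15, 0, 0, 0, 0, 0, 0], [-15, 0, 0, 0, 0, 0, 0], [-15, 0, 0, 0, 0, 0, 0], [-15, 0, 0, 0, 0, 0, 0], [-15, 0, 0, 0, 0, 0, 0], [-15, 0, 0, 0, 0, 0, 0], [-15, 0, 0, 0, 0, 0, 0], [-15, 0, 0, 0, 0, 0, 0]],
  ],
)

```text
time: 12.1
ee_pos: [567.5, -116.8, 88.7]
tool_rot: [3.139, -0.004, 1.717]
contact_force: [-0.2, 4.2, 3.0]
gripper_width: 0.002
```

```bash
python3 -c "
from h import *
st()
spots('scene','cover','cover_pull')"
```

```text
t 12.1 tcp box [  1.8 -62.7  88.7] rot [ 3.139 -0.004  1.717] F box [0.4 4.2 3. ] w 0.0 q [-0.21  0.25 -0.15  1.17  0.    1.22]
scene cover [(array([  1.8, -74.4,  97.3]), 0.71)]
scene cover_pull [(array([  0.4, -78.2, 129.7]), 0.82)]
```

Another 50 mm to go. I'll slow down near the end wall and finish with small steps.

send_rows(
  targets=[
    [[-12, 0, 0, 0, 0, 0, 0], [-12, 0, 0, 0, 0, 0, 0], [-10, 0, 0, 0, 0, 0, 0], [-6, 0, 0, 0, 0, 0, 0], [-4, 0, 0, 0, 0, 0, 0], [-4, 0, 0, 0, 0, 0, 0], [-3, 0, 0, 0, 0, 0, 0]],
  ],
)

```text
time: 13.12
ee_pos: [574.5, -166.3, 88.4]
tool_rot: [3.139, -0.01, 1.719]
contact_force: [-2.7, 15.4, 5.9]
gripper_width: 0.004
```

```bash
python3 -c "
from h import *
st()
spots('scene','cover','cover_pull')"
```

```text
t 13.12 tcp box [   1.6 -112.7   88.4] rot [ 3.139 -0.01   1.719] F box [-0.4 15.6  5.9] w 0.0 q [-0.29  0.29 -0.1   1.18  0.01  1.14]
scene cover [(array([   0.2, -127.1,   97.6]), 0.84)]
scene cover_pull [(array([  -2.8, -123.6,  130.9]), 0.58), (array([ 18.3, 169.4,  85.2]), 0.25)]
```

The force jumped to about 15 N with the cover at y = -127, so it's against the end wall. I'll back off, lift and look into the bay.

send_rows(
  targets=[
    [[8, 0, 0, 0, 0, 0, 0], [6, 0, -5, 0, 0, 0, 0], [4, 0, -25, 0, 0, 0, 0], [10, 0, -35, 0, 0, 0, 0], [30, 0, -35, 0, 0, 0, 0], [40, 0, 0, 0, 0, 0, 0], [40, 0, 0, 0, 0, 0, 0], [20, 0, 0, 0, 0, 0, 0], [0, 0, 0, 0, 0, 0, 0]],
  ],
)

```text
time: 14.4
ee_pos: [551.7, -10.3, 193.9]
tool_rot: [3.138, 0.002, 1.715]
contact_force: [0.3, 0.8, -0.1]
gripper_width: -0.001
```

```bash
python3 -c "
from h import *
st()
im,d,B=wristpts(); cv2.imwrite('pics/w2.png',im)
spots('wrist','tagged_stem','tagged_tip','plain_tip','cover')
spots('scene','tagged_stem','tagged_tip','plain_tip','cover')
spots('top','tagged_stem','tagged_tip','plain_tip','cover')
"
```

```text
t 14.4 tcp box [  1.5  45.  193.9] rot [3.138e+00 2.000e-03 1.715e+00] F box [ 0.4  0.7 -0.1] w -0.0 q [-0.02  0.17 -0.02  1.38 -0.    1.41]
wrist tagged_stem [(array([ 23.1, 170.1,  89.1]), 0.82)]
wrist tagged_tip [(array([-41.9, 173.4,  83.2]), 0.82)]
wrist plain_tip []
wrist cover [(array([   2.6, -127.1,   97.6]), 0.94)]
scene tagged_stem [(array([ 18.3, 169.8,  84. ]), 0.7)]
scene tagged_tip [(array([-40.7, 175.9,  88.6]), 0.64)]
scene plain_tip []
scene cover [(array([   0.5, -122.1,  100.3]), 0.72)]
top tagged_stem [(array([ 19.9, 172.3,  86.2]), 0.65)]
top tagged_tip [(array([-39.6, 170.1,  84.6]), 0.8)]
top plain_tip []
top cover [(array([   3.8, -125.7,  100. ]), 0.7)]
```

View pics/w2.png

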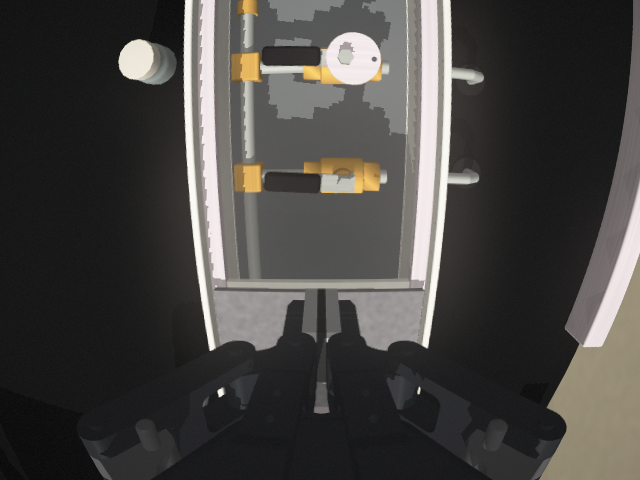

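The bay is uncovered. The tagged valve, with its disc at about (353, 57), is the one at y = 170, and its sleeve at about (290, 56) points to -x. The plain valve is at about (340, 178), y = 75. Before going into the bay I'll measure the gripper's outline and the lever angles.

```bash
python3 - <<'E'
from h import *
s=manip.sense(); im,d,B=wristpts()
T=box(s["ee_pos"]); D=B-T
g=(d>0)&(D[...,2]>20)&(np.abs(D[...,0])<90)&(np.abs(D[...,1])<90)&(np.arange(480)[:,None]>250)
for a in range(20,150,8):
    k=g&(D[...,2]>=a)&(D[...,2]<a+8)
    if k.sum()>5: print(a,k.sum(),"x",np.percentile(D[...,0][k],[1,99]).round(),"y",np.percentile(D[...,1][k],[1,99]).round())
c=vision.camera_model("wrist"); Rw=R.from_rotvec(np.ravel(c["rvec"])).as_matrix(); print("cam",box(-Rw.T@np.ravel(c["tvec"]))-T)
# black sleeves
blk=(im.max(2)<70)&(B[...,2]>80)&(B[...,2]<100)&(np.abs(B[...,0])<70)&(B[...,1]>50)&(B[...,1]<240)&(np.arange(480)[:,None]<230)
for lo,hi in((50,120),(125,240)):
    k=blk&(B[...,1]>lo)&(B[...,1]<hi); P=B[k]; v,u=np.nonzero(k); r=cv2.minAreaRect(P[:,:2].astype(np.float32)); print(len(P),P.mean(0).round(1),np.round(r[0],1),np.round(r[1],1),round(r[2],1),np.median(P[:,2]).round(1))
    f=np.polyfit(P[:,0],P[:,1],1); print("slope angle",-f[0])
tag=(B[...,2]>85)&(B[...,2]<110)&(np.abs(B[...,0]-20)<24)&(np.abs(B[...,1]-170)<24); print("tag z",np.percentile(B[...,2][tag],[5,50,95]).round(1),tag.sum())
E
```

```text
20 63 x [-7.  6.] y [10. 11.]
28 536 x [-13.  12.] y [ 6. 11.]
36 726 x [-14.  13.] y [ 6. 11.]
44 786 x [-14.  13.] y [ 6. 11.]
52 849 x [-13.  13.] y [-11.  11.]
60 1225 x [-25.  22.] y [-11.  13.]
68 3529 x [-34.  33.] y [-9. 14.]
76 6237 x [-39.  38.] y [-9. 12.]
84 4608 x [-46.  45.] y [-9. 17.]
92 8066 x [-51.  50.] y [-9. 17.]
100 8301 x [-58.  56.] y [-5. 17.]
108 12448 x [-60.  58.] y [ 0. 19.]
116 8881 x [-57.  56.] y [-1. 20.]
124 702 x [-20.  18.] y [18. 21.]
cam [ -0.5  78.  165.2]
1061 [-19.4  77.4  90.9] [-19.5  76.9] [14.5 40.8] 86.8 91.1
slope angle 0.04617380303019436
1078 [-19.7 170.2  91. ] [-19.8 170.8] [14.5 40.9] 88.4 91.2
slope angle 0.030794674909411592
tag z [85.1 88.4 91.7] 528
```

send_rows(
  targets=[
    [[30, -13, 0, 0, 0, 0, 0], [30, -13, 0, 0, 0, 0, 0], [28, -12, 0, 0, 0, 0, 0], [5, -2, 0, 0, 0, 0, 0], [0, 0, 25, 0, 0, 0, 0], [0, 0, 30, 0, 0, 0, 0], [0, 0, 25, 0, 0, 0, 0], [0, 0, 15, 0, 0, 0, 0], [0, 0, 0, 0, 0, 0, 0]],
  ],
)

```text
time: 16.38
ee_pos: [500.9, 75.5, 96.4]
tool_rot: [3.135, 0.003, 1.712]
contact_force: [-0.8, 0.1, 0.0]
gripper_width: -0.001
```

```bash
python3 -c "
from h import *
st()"
```

```text
t 16.38 tcp box [-36.3 137.2  96.4] rot [3.135e+00 3.000e-03 1.712e+00] F box [-0.8  0.2  0. ] w -0.0 q [ 0.15  0.11 -0.31  1.15 -0.    1.58]
```

send_rows(
  targets=[
    [[0, 0, 15, 0.006, 0.003, 0, 0], [0, 0, 15, 0, 0, 0, 0], [0, 0, 10, 0, 0, 0, 0], [0, 0, 3, 0, 0, 0, 0], [7, 0, 0, 0, 0, 0, 0], [7, 0, 0, 0, 0, 0, 0], [9, 0, 0, 0, 0, 0, 0]],
  ],
)

```text
time: 17.25
ee_pos: [499.2, 98.3, 52.6]
tool_rot: [3.138, 0.002, 1.71]
contact_force: [-0.6, -5.4, -0.5]
gripper_width: -0.002
```

```bash
python3 -c "
from h import *
st()"
```

```text
t 17.25 tcp box [-34.7 160.   52.6] rot [3.138e+00 2.000e-03 1.710e+00] F box [-1.4 -5.2 -0.5] w -0.0 q [ 0.2   0.14 -0.37  1.06 -0.    1.63]
```

In contact with about 5 N. Sweeping the lever along its arc.

send_rows(
  targets=[
    [[10, 0, 0, 0, 0, 0, 0], [9, 4, 0, 0, 0, 0, 0], [8, 4, 0, 0, 0, 0, 0], [6, 7, 0, 0, 0, 0, 0], [6, 7, 0, 0, 0, 0, 0], [3, 7, 0, 0, 0, 0, 0]],
  ],
)

```text
time: 18.0
ee_pos: [517.4, 142.2, 52.7]
tool_rot: [-3.137, 0.015, 1.71]
contact_force: [-4.5, -3.8, 2.1]
gripper_width: 0.001
```

```bash
python3 -c "
from h import *
st()
im,d,B=wristpts(); cv2.imwrite('pics/w3.png',im)
spots('scene','tagged_stem','tagged_tip'); spots('top','tagged_stem','tagged_tip')"
```

```text
t 18.0 tcp box [-10.4 200.8  52.7] rot [-3.137  0.015  1.71 ] F box [-5.  -3.1  2.1] w 0.0 q [ 0.28  0.2  -0.3   1.08 -0.01  1.71]
scene tagged_stem [(array([ 17. , 165.9,  83. ]), 0.93)]
scene tagged_tip [(array([  4.6, 231.6,  89.2]), 0.77)]
top tagged_stem [(array([ 18. , 168.4,  85.1]), 0.94), (array([-1.4,  0.6,  3.9]), 0.63)]
top tagged_tip []
```

View pics/w3.png

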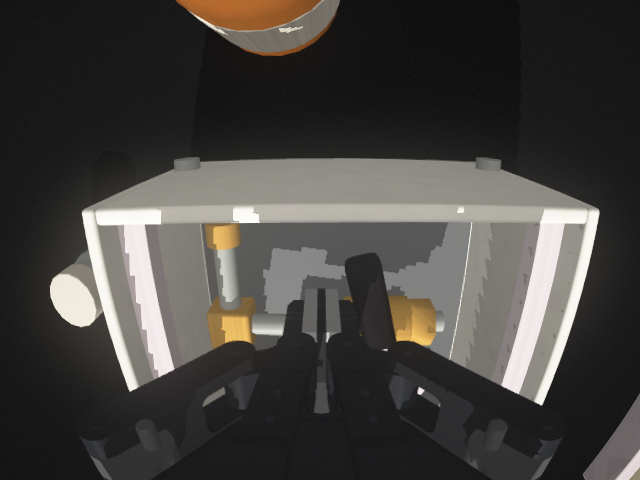

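The lever, at about (370, 300), is nearly crosswise at roughly 1.3 rad. I'll push on towards +x until it meets the stop.

send_rows(
  targets=[
    [[2, 5, 0, 0, 0, 0, 0], [1, 5, 0, 0, 0, 0, 0], [0, 4, 0, 0, 0, 0, 0], [0, 3, 0, 0, 0, 0, 0]],
  ],
)

```text
time: 18.85
ee_pos: [525.9, 146.2, 52.4]
tool_rot: [-3.124, 0.013, 1.71]
contact_force: [-13.9, -2.4, 10.7]
gripper_width: 0.004
```

```bash
python3 -c "
from h import *
st()"
```

```text
t 18.85 tcp box [ -1.5 203.6  52.4] rot [-3.124  0.013  1.71 ] F box [-14.1  -0.3  10.7] w 0.0 q [ 0.28  0.23 -0.27  1.1  -0.01  1.71]
```

send_rows(
  targets=[
    [[0, 5, 0, 0, 0, 0, 0], [0, 6, 0, 0, 0, 0, 0]],
  ],
)

```text
time: 19.1
ee_pos: [525.5, 146.3, 52.4]
tool_rot: [-3.104, 0.012, 1.71]
contact_force: [-26.3, -3.8, 19.1]
gripper_width: -0.002
```

```bash
python3 -c "
from h import *
st()
im,d,B=wristpts(); T=box(manip.sense()['ee_pos'])
k=(im.max(2)<75)&(B[...,2]>84)&(B[...,2]<97)&(B[...,0]>4)&(B[...,0]<50)&(B[...,1]>180)&(B[...,1]<240)
P=B[k]; P=P[abs(P[:,2]-np.median(P[:,2]))<3]; print(len(P),P.mean(0),cv2.minAreaRect(P[:,:2].astype(np.float32)))"
```

```text
t 19.1 tcp box [ -1.7 203.7  52.4] rot [-3.104  0.012  1.71 ] F box [-26.5   0.   19.1] w -0.0 q [ 0.28  0.24 -0.25  1.12 -0.01  1.71]
2711 [ 19.01612272 214.02890446  91.0691263 ] ((16.076183319091797, 210.97323608398438), (38.32585906982422, 20.2490291595459), 89.36478424072266)
```

The force rose to 26 N with no further travel, so the lever is at its stop. I'll back away from it, lift out and check.

send_rows(
  targets=[
    [[0, -6, 0, 0, 0, 0, 0], [0, -8, 0, -0.03, 0, 0, 0], [0, -4, 0, 0, 0, 0, 0], [0, 0, -25, 0, 0, 0, 0], [0, 0, -40, 0, 0, 0, 0], [0, 0, -40, 0, 0, 0, 0], [-40, 0, -30, 0, 0, 0, 0], [-50, 0, 0, 0, 0, 0, 0], [-30, 0, 0, 0, 0, 0, 0], [0, 0, 0, 0, 0, 0, 0]],
  ],
)

```text
time: 20.4
ee_pos: [530.9, 26.2, 195.6]
tool_rot: [3.139, 0.009, 1.713]
contact_force: [-0.6, -0.1, 0.8]
gripper_width: -0.003
```

```bash
python3 - <<'E'
from h import *
st()
im,d,B=wristpts(); cv2.imwrite('pics/w4.png',im)
row=np.arange(480)[:,None]
for n,lo,hi,xa,xb in(("plain",50,120,-60,10),("tagged",182,240,0,45)):
    k=(im.max(2)<75)&(abs(B[...,2]-91)<4)&(B[...,0]>xa)&(B[...,0]<xb)&(B[...,1]>lo)&(B[...,1]<hi)&(row<270); P=B[k]
    if len(P): print(n,len(P),P.mean(0).round(1),[np.round(x,1) for x in cv2.minAreaRect(P[:,:2].astype(np.float32))])
spots('wrist','tagged_stem','tagged_tip','plain_tip','cover','cover_pull')
spots('top','cover','clear_bottle','amber_bottle','beaker','sample_jar','tagged_tip','tagged_stem')
vision.grab_frame('scene')
for t in('clear_bottle','amber_bottle','beaker','sample_jar'): print(t,[np.round(x["centre"]) for x in vision.spot_point('scene',t)[:1]])
E
```

```text
t 20.4 tcp box [-13.8  84.  195.6] rot [3.139 0.009 1.713] F box [-0.6 -0.   0.8] w -0.0 q [ 0.05  0.14 -0.06  1.37 -0.01  1.48]
plain 945 [-19.8  77.7  90.9] [array([-20. ,  76.8]), array([14.4, 41.4]), np.float64(87.3)]
tagged 1051 [ 18.8 208.1  91. ] [array([ 19.2, 208.5]), array([41.6, 14.6]), np.float64(89.6)]
wrist tagged_stem []
wrist tagged_tip [(array([ 20.2, 229. ,  81.7]), 0.87)]
wrist plain_tip [(array([-39.3,  75.7,  79.4]), 0.94)]
wrist cover []
wrist cover_pull []
top cover [(array([   1.7, -124.9,   96.1]), 0.76)]
top clear_bottle [(array([  -0.3, -130.1,  133.2]), 0.73), (array([ 5.910e+01, -4.309e+02,  3.000e-01]), 0.61)]
top amber_bottle [(array([-38.1, 353.4,   0.7]), 0.69)]
top beaker []
top sample_jar []
top tagged_tip [(array([ 19.8, 226.2,  85.8]), 0.46)]
top tagged_stem []
clear_bottle [array([ 676., -474.,    2.])]
amber_bottle [array([470., 289.,  -2.])]
beaker []
sample_jar [array([376., 109.,   2.])]
```

View pics/w4.png

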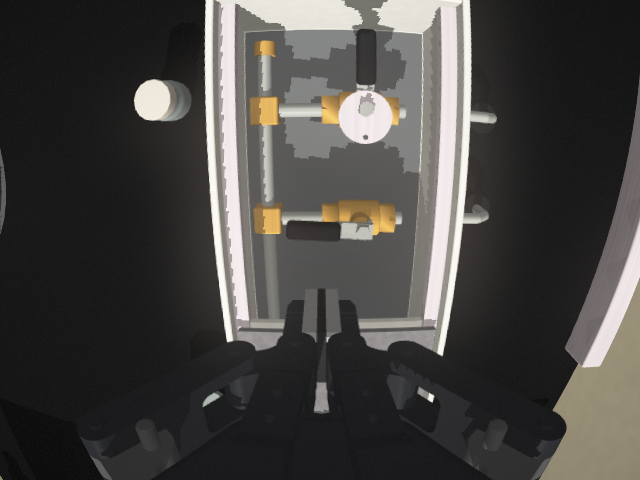

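The tagged lever sits at about 89.6°, with its sleeve at (366, 55) pointing to +y, and the plain lever is unchanged. One last check of the cover's edge and the beaker.

```bash
python3 - <<'E'
from h import *
im,d=vision.grab_frame("top"); p=world("top",np.ones(d.shape,bool),d); b=p.copy(); b[:,0]=(p[:,:2]-O)@ex; b[:,1]=(p[:,:2]-O)@ey
q=b[(abs(b[:,2]-104)<3)&(abs(b[:,0])<70)&(b[:,1]<40)&(b[:,1]>-260)]; print("cover y",np.percentile(q[:,1],[.3,50,99.7]),len(q))
q=b[(b[:,2]>122)&(b[:,2]<134)&(abs(b[:,0])<45)&(b[:,1]<-90)&(b[:,1]>-160)]; print("pull",len(q),q.mean(0))
for n in("scene","top"):
    im,d=vision.grab_frame(n); p=world(n,np.ones(d.shape,bool),d); q=p[(np.hypot(p[:,0]-426,p[:,1]+265)<60)&(p[:,2]>20)&(p[:,2]<85)&(p[:,0]<456)]; print(n,"beaker pts",len(q),q.mean(0) if len(q) else "",[ (np.round(x["centre"]),round(x["conf"],2)) for x in vision.spot_point(n,"beaker")])
E
```

```text
cover y [-250.77720207 -125.31753198   -3.82995953] 4818
pull 93 [   0.14077753 -125.99615074  128.71050619]
scene beaker pts 543 [ 421.92169192 -262.81650115   55.55933364] [(array([ 428., -266.,    2.]), 0.81), (array([ 675., -477.,    2.]), 0.72)]
top beaker pts 336 [ 425.66990671 -270.35562875   55.91647227] [(array([ 421., -266.,   -5.]), 0.7), (array([545., 116.,  88.]), 0.32)]
```

```bash
python3 -c "
from h import *
st(); print(finish_job())"
```

```text
t 21.65 tcp box [-14.6  85.6 195.2] rot [3.14  0.009 1.716] F box [ 0.   0.2 -0.8] w -0.0 q [ 0.06  0.13 -0.06  1.37 -0.01  1.48]
the job is handed in; nothing more can be done
None
```

I pushed the cover fully aside, then pushed the tagged lever (the valve at box y = 170 mm) round to its stop, and handed the job in at 21.7 s.

**Last checks:**
- **Cover:** it spans box y of about -251 to -4 mm, with its pull at about -126 mm. The push ended against the end wall with a force rise to 15 N.
- **Tagged lever:** it stands at about 89.6°. It did not move further at about 26 N sideways (33 N in all).
- **Plain lever:** its angle is unchanged, at about 0.05 rad.
- **Glassware:** both bottles, the beaker and the jar are within a few mm of where they started.
- **Robot:** it stands clear of everything, with contact force about 0.

**What went wrong or disagreed:**
- **First push missed:** the shut fingertips end about 22–24 mm short of the reported TCP, so they passed over the pull. The cover did not move. I measured the tip height with the wrist camera's depth picture and pushed again lower.
- **Poor detections:** the detector missed some things in some views, and the top view once reported the clear bottle on the opened cover. The depth readings and the scene camera settled the ones that mattered.

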